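# Light the lamp, unlatch the lens clamp bar and hold it up

### The arm

A 6-joint arm with a two-finger parallel gripper is mounted at the origin on the work surface. World frame = base frame: x ahead of the robot, y to its left, z up, the work surface at z = 0. Lengths are in m, angles in rad, forces in N, time in s.
With the tool pointing down it reaches from about 0.3 to 0.875 m from the base axis. Payload 6.4 kg.
Tool frame: the origin (TCP) lies between the finger pads; the fingertips stand 17 mm ahead of it and the grasp point (between the pads) lies 2 mm behind it; z points along the fingers, y is the line along which they close (so a half turn about z gives the same grasp; the last joint's range is limited). The gripper opens to 88 mm and grips with 3 to 60 N. Pads are 18 mm wide; open, the fingers measure 123 mm over their backs; the gripper's body (75 mm by 187 mm) begins 45 mm behind the grasp point.
Start: joints at [-1.313, 0.181, 1.607, -0, 1.354, -0.206], TCP at [0.257, -0.514, 0.256] pointing down, gripper open.
Joint ranges: [-2.99, 2.99], [-0.89, 2.07], [0.3, 2.58], [-1.14, 4.28], [0, 2.63], [-3.12, 3.12]. Speed limits (rad/s): [2.57, 2.57, 3.01, 3.14, 3.14, 3.14].

### API

Orientations are given as a rotation vector (axis times angle).
In Python, from rig import * gives the robot as it stands. The module is installed in compiled form; this text tells all that it offers.
- The arm moves only by the tool play_rows, never from a script. Its argument "deltas" is a list of rows, each a list of 7 numbers: the turn, a rotation vector about the world's x, y, z each as a share of 90 degrees, from -1 to 1, then the shift along the world's x, y, z each as a share of 15 cm, from -1 to 1, then the closure, from 0 (fully open) to 1 (shut). In form: [[wx, wy, wz, tx, ty, tz, fingers], ...]. A call has exactly 10 rows; each row is the pose to reach, as a shift and turn from the pose commanded when the call began; what a row does not reach only later rows make up. A row lasts 1/12 s, in which the tool goes at most 41.7 mm and 7.16 degrees, less where a joint would pass 70% of its speed; a pose out of reach is approached as far as the arm can. A call with a number of a shift or a turn outside -1 to 1 is refused whole. A call with a gripper value outside its range is refused whole. The fingers move at their own pace and stop on an object; "grip_force" is the grip in N (left out, the last holds). Time passes only in rows, so rows that repeat a pose let the fingers close, or fill a call up. It gives the time, the measured TCP pose, the force, the opening and the grip force at its end, in the units of the state.
- observe(): the state, without advancing time (a new reading comes with each control period).
- grab_frame(name): name is "scene" or "top"; returns (picture, depth): 480x640x3 uint8, red, green, blue; 480x640 float32, m along the optical axis (not along the pixel's ray), 0 where there is no reading.
- get_calibration(name): a dict with "fx", "fy", "cx", "cy" (pixels), "distortion" ([k1, k2, p1, p2, k3] as OpenCV has them; the pictures are not rectified), "rvec" (rotation vector, rad) and "tvec" (3), from world to camera coordinates, as OpenCV has them. Camera axes: x right, y down, z forward; pixel columns grow to the right and rows downward; lengths in m; the calibration is good to about 2 mm. A picture is of the moment at which its call begins. get_calibration takes no time and is no camera call.
- job_done(): hands the job in; it is judged then, once.
The state is a dict: "time": time; "joint_positions": joint angles; "qd": joint speeds; "joint_efforts": joint torques, N m; "tool_pos": TCP position; "eef_rot": TCP orientation; "force": force on the tool from outside, world axes, zero at the start; "wrist_torque": the same for the moment, N m; "width": finger opening in m; "finger_force": force on a finger pad.
Only numpy, scipy, OpenCV 4.12 (cv2) and the standard library are available. Lean on these libraries where they do the work, as an engineer would, in place of code of your own. Each camera call takes 0.05 s, during which the arm holds its last target. There are 200 camera calls.

### The job

A glass lens segment is to be looked over under the inspection lamp. First switch the lamp on: press the red push head of the black switch box fully down to its stop and let it spring back. Then take the black grip of the clamp fixture's spring latch, pull it fully out sideways, lift the clamp bar off its ball until the latch end is a good 80 mm higher than it was, and finish while still gripping and holding it up there, leaving the glass untouched and the other things on the bench where they are.

Things in the scene. Friction and masses are not known exactly. Their poses are not given: they have to be found in the camera images.
- push_head (a joint): red mushroom push head of the black bakelite switch box: travel in m, 0 = up, 0.010 = down on its stop. A spring pushes it back: about 1.8 N to start it, about 4.8 N on the stop
- push_top (a point): centre of the flat top of the red push head (disc 38 mm across), 73 mm above the bench when up; it is pressed straight down. It moves with the head. The box is screwed to the bench, 85 x 85 mm and 50 mm high with its collar
- clamp_bar: grey hinged clamp bar of the lens fixture (24 mm wide, 12 mm thick, its top 76 mm above the bench) with a 48 mm square coupler at its free end that covers the ball of a ball mount; origin on the hinge axis, x along the bar from coupler to hinge, y the hinge axis (always level), z up when down. With latch about 0.55 kg; let go, it falls. The fixture (plate 310 x 160 x 12 mm) is fixed to the bench
- bar (a joint): angle of the clamp bar in rad: 0 = down on the ball, grows as the coupler end is lifted (positive turn about the bar's y axis), up to 1.4. While the latch is in, its jaw under the ball keeps the bar from being lifted
- bar_hinge (a point): centre of the hinge axis, 70 mm above the bench, 235 mm from the ball's axis along the bar; fixed; its axes are those of the fixture: x from the ball towards the hinge, y the hinge axis and the way the latch is pulled, z up
- latch (a joint): slide of the brass spring latch on the coupler in m: 0 = in, 0.012 = pulled right out to its stop along the bar's +y axis; the jaw is clear of the ball from 0.008. A spring draws it back: about 3.2 N at 0, about 7.4 N at 0.012. The latch rides on the bar, so its grip also lifts the bar
- latch_grip (a point): point on the axis of the upright black grip of the latch, 15 mm below its top: grip 12 mm thick along the bar's y, 24 mm long along the bar's x, standing 40 mm tall above the brass plate; with the bar down and the latch in this point lies 106.5 mm above the bench, straight above the ball. It has the bar's axes and moves with latch and bar
- lens_segment: clear glass lens ring segment, curved, about 154 mm long across the bar, 44 mm wide, 30 mm high, loose on two cork saddles under the middle of the bar, its top 1 mm below the bar's cork foot; origin at the middle of its underside, 20 mm above the bench; not to be touched
- rub_block: grey stone rub block 120 x 55 x 30 mm lying loose on the bench; origin at the centre of its underside; leave where it is
- gauge_block: brass gauge block 60 x 30 x 10 mm lying loose; origin at the centre of its underside; leave where it is
- tweezers: steel tweezers 145 mm long lying loose; origin near their middle; leave where they are
- polish_jar: closed jar 56 mm across, 65 mm high, standing loose; origin at the centre of its underside; leave where it is
- loupe: black eye loupe 40 mm across, 34 mm high, standing loose; origin at the centre of its underside; leave where it is
- brush: brush lying loose; origin near its middle; leave where it is
There are look-alikes about, which are no part of the job. Leave any green or yellow look-alike of the part that bears push_head alone.

How it is judged:
On the way, in this order (a step that is already met when the one before it is completed fails the run):
1. the lamp's push head is pressed down to its stop (value of joint push_head above 0.0085 m), for 0.05 s.
2. the push head has sprung back, and the latch is pulled clear of the ball by the gripper while the bar is still down (value of joint push_head below 0.002 m and value of joint latch above 0.007 m and value of joint bar below 0.05 rad and contact force between the fingers and clamp_bar above 1 N), for 0.05 s.
3. the clamp bar is lifted off its ball (value of joint bar above 0.3 rad and contact force between the fingers and clamp_bar above 1 N), for 0.2 s.
At the end, for the whole second after the job is handed in: The clamp bar stands still at more than 0.3 rad (its latch end about 70 mm up or higher), the fingers hold it with more than 1 N, it rests on nothing else, the push head is up again, and the glass lies still within 6 mm of where it lay (all of step 3 and velocity of joint bar between -0.08 and 0.08 rad/s and contact force between lens_segment and clamp_bar below 0.2 N and distance of lens_segment from where it was at the start of the episode below 0.006 m and linear speed of lens_segment below 0.02 m/s and value of joint push_head below 0.002 m); the arm keeps its last pose, push and grip.
It fails at once if the glass is touched by the robot (contact force between any of the fingers, the arm and lens_segment above 0.5 N).
It fails at once if the glass is shifted (distance of lens_segment from where it was at the start of the episode above 0.01 m).
It fails at once if another thing on the bench is moved by more than 20 mm (distance of any of rub_block, gauge_block, tweezers, polish_jar, loupe, brush from where it was at the start of the episode above 0.02 m).
It also fails if it takes over 48 s, if anything falls off the work surface, if the arm or the gripper's body presses on something with over 40 N, if the wrist force passes 120 N, or if a joint passes its speed limit or range.

## Working session

There is one attempt and no reset: what is moved stays moved. The work goes in short steps, Python scripts to look and compute and a tool call to move; the robot and the scene stay as the last step left them, time stands still between calls to the robot, and variables do not carry over. Pictures are saved under pics/ and viewed, at most 10 in all, crops included, and the job is handed in when it is done.

Besides the shell and the picture viewer there is one more tool, called after "Emit:" as a command line: name --pt "numbers of a row" for each row, then --argument value for the rest. play_rows: Moves the arm, as the interface text tells. Shift numbers are shares of 15 cm and turn numbers shares of 90 degrees, none past 1 either way. Its arguments: {"type":"object","properties":{"deltas":{"type":"array","items":{"type":"array","items":{"type":"number","minimum":-1,"maximum":1}}},"grip_force":{"type":"number"}},"required":["deltas"]}

```bash
mkdir -p pics
cat > h.py <<'E'
from rig import *
import numpy as np, cv2
def world(name,depth,cal,uv):
    K=np.array([[cal['fx'],0,cal['cx']],[0,cal['fy'],cal['cy']],[0,0,1.]])
    uv=np.asarray(uv,float).reshape(-1,1,2)
    n=cv2.undistortPoints(uv,K,np.array(cal['distortion'],float)).reshape(-1,2)
    i=np.round(uv.reshape(-1,2)).astype(int)
    d=depth[i[:,1],i[:,0]]
    P=np.c_[n*d[:,None],d]
    R=cv2.Rodrigues(np.array(cal['rvec'],float))[0]
    return (P-np.array(cal['tvec'],float))@R
E
python3 - <<'E'
from h import *
for n in("scene","top"):
    p,d=grab_frame(n); cv2.imwrite(f"pics/{n}0.png",p[...,::-1]); np.savez(f"{n}0.npz",p=p,d=d)
    c=get_calibration(n); R=cv2.Rodrigues(np.array(c['rvec'],float))[0]; print(n,-R.T@np.array(c['tvec']),R[2])
print(observe())
E
```

```text
scene [0.93903136 0.61104127 1.10580994] [-0.34082609 -0.48506614 -0.80532504]
top [0.15819351 0.00387321 1.75323203] [ 0.21159946  0.00487128 -0.97734433]
{'time': 0.1, 'joint_positions': array([-1.31332356e+00,  1.81425617e-01,  1.60788360e+00,  1.44339451e-05,
        1.35380128e+00, -2.06273084e-01]), 'qd': array([ 1.95960297e-04, -2.07538239e-04, -3.23112302e-04,  2.07556677e-05,
        8.73815960e-04,  1.42321740e-04]), 'joint_efforts': array([ 6.24729873e-04, -4.34816623e+01, -3.42698300e+01,  7.04667578e-02,
        3.40326503e-02, -3.29852310e-05]), 'tool_pos': array([ 0.25711615, -0.51381515,  0.25493514]), 'eef_rot': array([-3.05604044e+00, -7.21586734e-01,  3.88805280e-05]), 'force': array([ 1.13167767, -0.21957044, -0.39217651]), 'wrist_torque': array([-0.06618337,  0.04375542, -0.02409972]), 'finger_force': 0.0, 'width': 0.08775298574214085}
```

View pics/scene0.png

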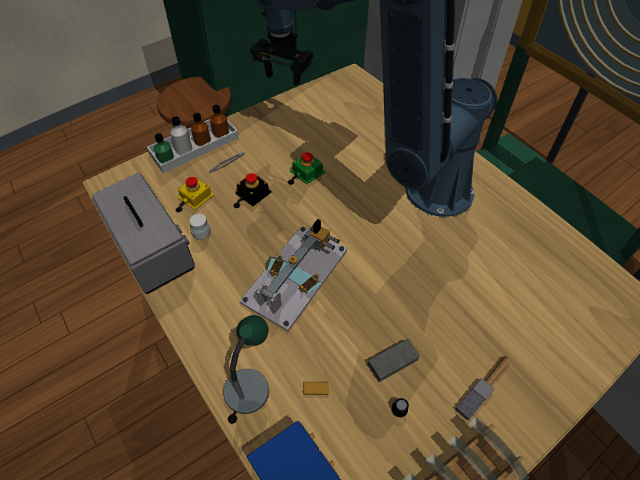

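View pics/top0.png

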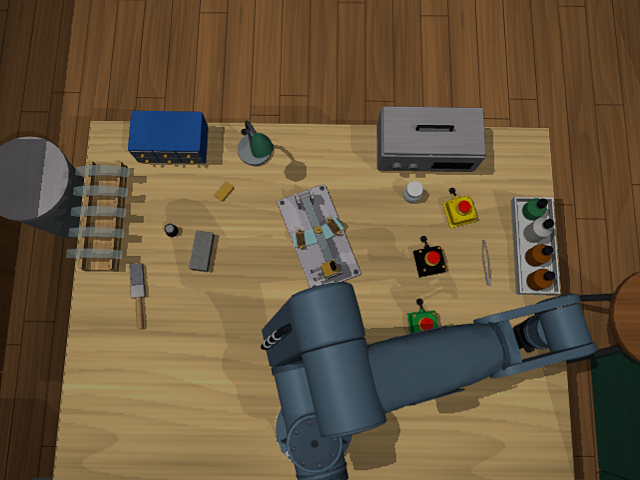

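The black switch's red head is at scene (253,182) and top (432,258). The latch coupler is at scene (320,232) and top (329,268), and the hinge is at the far end of the fixture, scene (268,295) and top (307,197). Next I'll enlarge the fixture and measure.

Run:
```python
from h import *
ims=[]
for n,(u,v),(gu,gv) in(("scene",(253,182),(295,275)),("top",(432,258),(319,235))):
    z=np.load(n+"0.npz");p,d=z['p'],z['d'];c=get_calibration(n)
    q=p.astype(int);m=(q[...,0]>110)&(q[...,1]<70)&(q[...,2]<70)
    vv,uu=np.nonzero(m);k=(abs(uu-u)<18)&(abs(vv-v)<18);uv=np.c_[uu[k],vv[k]]
    W=world(n,d,c,uv);t=W[:,2]>np.percentile(W[:,2],90)-.004
    print(n,"red",uv.mean(0),len(uv),"top",W[t].mean(0),W[t].min(0),W[t].max(0),(W[t].min(0)+W[t].max(0))/2)
    r=60; cr=p[gv-r:gv+r,gu-r:gu+r]; ims.append(cv2.resize(cr,(400,400),interpolation=cv2.INTER_CUBIC)); 
    # fixture height map points
    vv,uu=np.mgrid[gv-r:gv+r,gu-r:gu+r];uv=np.c_[uu.ravel(),vv.ravel()];W=world(n,d,c,uv)
    col=p[uv[:,1],uv[:,0]].astype(int)
    k=(W[:,2]>.085)&(W[:,2]<.14)
    print("high",[(tuple(a),np.round(b,3).tolist(),x.tolist()) for a,b,x in zip(uv[k],W[k],col[k])][:70])
    k=(abs(W[:,2]-.012)<.004)&(col.min(1)>60)&(np.ptp(col,axis=1)<40)
    print("plate",k.sum(),cv2.minAreaRect(W[k][:,:2].astype(np.float32)))
    k=(abs(W[:,2]-.076)<.004)&(np.ptp(col,axis=1)<25)&(col.mean(1)>60)
    print("bar",k.sum(),cv2.minAreaRect(W[k][:,:2].astype(np.float32)),W[k].mean(0),cv2.fitLine(W[k][:,:2].astype(np.float32),cv2.DIST_HUBER,0,.001,.001).ravel())
cv2.imwrite("pics/crop.png",np.hstack(ims)[...,::-1])
```

```text
scene red [250.7875 177.15  ] 80 top [ 0.4987675  -0.34168657  0.07238675] [ 0.48188037 -0.36013811  0.07009309] [ 0.51524567 -0.32456425  0.07624484] [ 0.49856302 -0.34235118  0.07316897]
high [((np.int64(317), np.int64(219)), [0.455, -0.05, 0.12], [35, 28, 15]), ((np.int64(318), np.int64(219)), [0.452, -0.05, 0.118], [32, 25, 16]), ((np.int64(316), np.int64(220)), [0.459, -0.05, 0.119], [63, 49, 31]), ((np.int64(317), np.int64(220)), [0.456, -0.049, 0.118], [2, 3, 1]), ((np.int64(318), np.int64(220)), [0.457, -0.044, 0.123], [0, 0, 0]), ((np.int64(319), np.int64(220)), [0.454, -0.043, 0.122], [9, 7, 4]), ((np.int64(320), np.int64(220)), [0.451, -0.043, 0.12], [61, 49, 30]), ((np.int64(315), np.int64(221)), [0.463, -0.049, 0.119], [64, 50, 31]), ((np.int64(316), np.int64(221)), [0.464, -0.044, 0.124], [5, 2, 1]), ((np.int64(317), np.int64(221)), [0.458, -0.047, 0.117], [1, 0, 1]), ((np.int64(318), np.int64(221)), [0.457, -0.044, 0.119], [0, 0, 0]), ((np.int64(319), np.int64(221)), [0.456, -0.04, 0.123], [0, 0, 0]), ((np.int64(320), np.int64(221)), [0.45, -0.043, 0.116], [19, 15, 9])
[... 9221 characters left out ...]
150, 112, 30]), ((np.int64(318), np.int64(232)), [0.562, -0.005, 0.09], [149, 110, 31]), ((np.int64(319), np.int64(232)), [0.561, -0.008, 0.092], [131, 96, 27]), ((np.int64(317), np.int64(233)), [0.559, -0.002, 0.088], [65, 61, 54]), ((np.int64(318), np.int64(233)), [0.557, -0.005, 0.096], [72, 64, 57]), ((np.int64(319), np.int64(233)), [0.559, -0.008, 0.09], [60, 61, 59])]
plate 2009 ((0.5663787126541138, -0.005163908004760742), (0.31155112385749817, 0.16150549054145813), 22.037757873535156)
bar 435 ((0.5591977834701538, 0.0075664222240448), (0.27458226680755615, 0.08518470823764801), 20.403553009033203) [ 0.57515708 -0.00299606  0.07606608] [ 0.9204765   0.39079797  0.5751571  -0.00299606]
```

View pics/crop.png

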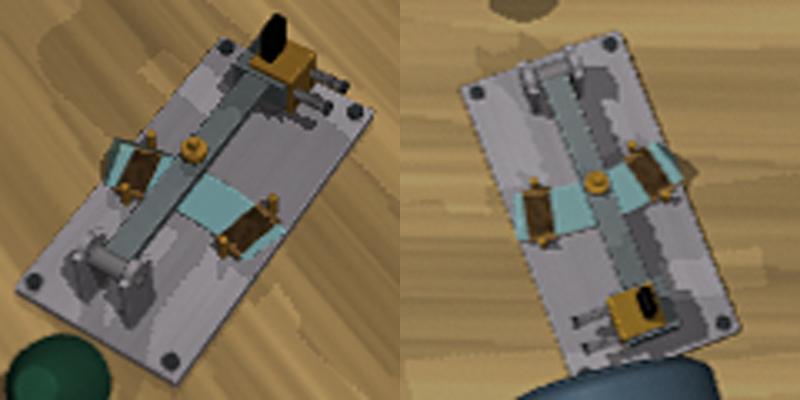

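The crop shows the black grip standing on the brass block on the fixture's -y side. The bar is about 22° from world x, and the glass lies across its middle. Now I'll measure the grip in fixture axes from both views.

Run:
```python
from h import *
a=np.radians(22.05);ex=np.array([np.cos(a),np.sin(a),0]);ey=np.array([-np.sin(a),np.cos(a),0])
def proj(n,P):
    c=get_calibration(n);K=np.array([[c['fx'],0,c['cx']],[0,c['fy'],c['cy']],[0,0,1.]])
    return cv2.projectPoints(np.array(P,float),np.array(c['rvec']),np.array(c['tvec']),K,np.array(c['distortion']))[0].reshape(-1,2)
from scipy.optimize import least_squares
cen={}
for n,(u0,u1,v0,v1) in(("scene",(308,325,215,240)),("top",(322,345,255,280))):
    z=np.load(n+"0.npz");p,d=z['p'],z['d']
    vv,uu=np.mgrid[v0:v1,u0:u1];uv=np.c_[uu.ravel(),vv.ravel()]
    k=p[uv[:,1],uv[:,0]].max(1)<32;uv=uv[k]
    W=world(n,d,get_calibration(n),uv);k=(W[:,2]>.09)&(W[:,2]<.13);W=W[k];uv=uv[k]
    print(n,len(uv),uv.mean(0),uv.min(0),uv.max(0))
    L=np.c_[W@ex,W@ey,W[:,2]];print(np.percentile(L,[3,50,97],axis=0).round(4))
    cen[n]=uv.mean(0)
    t=L[:,2]>.116;print("top",L[t].mean(0),t.sum(),W[t].mean(0))
def res(P): return np.r_[*[(proj(n,[P])[0]-cen[n]) for n in cen]]
s=least_squares(res,[.46,-.04,.105]);print("tri",s.x,s.fun, s.x@ex,s.x@ey)
for n in cen: print(n,proj(n,[[.463,-.042,.1065],[.498,-.342,.073]]))
# top red
z=np.load("top0.npz");p,d=z['p'],z['d'];q=p.astype(int);m=(q[...,0]>110)&(q[...,1]<70)&(q[...,2]<70)
vv,uu=np.nonzero(m);k=(abs(uu-432)<14)&(abs(vv-258)<14);uv=np.c_[uu[k],vv[k]];W=world("top",d,get_calibration("top"),uv);W=W[(W[:,2]>.066)&(W[:,2]<.09)]
print("red top",np.median(W,0),(np.percentile(W,2,axis=0)+np.percentile(W,98,axis=0))/2)
```

```text
scene 72 [316.5 225.5] [313 220] [320 231]
[[ 0.402  -0.2189  0.0923]
 [ 0.4173 -0.2096  0.111 ]
 [ 0.4245 -0.2074  0.1232]]
top [ 0.41369969 -0.21190279  0.12003001] 23 [ 0.46299189 -0.04109419  0.12003001]
top 35 [332.65714286 265.17142857] [330 261] [335 269]
[[ 0.3951 -0.2217  0.0954]
 [ 0.4063 -0.216   0.1206]
 [ 0.416  -0.2119  0.1242]]
top [ 0.40568577 -0.21717077  0.12098451] 29 [ 0.45754182 -0.0489854   0.12098451]
tri [ 0.46021193 -0.04776518  0.09844836] [-0.42204351 -0.10210279 -0.33198099  0.31119931] 0.40861866830615484 -0.2170421964463664
scene [[316.48972578 225.3403262 ]
 [250.81002587 176.57573919]]
top [[330.43638035 264.00531904]
 [431.35148789 256.10154532]]
red top [ 0.49473673 -0.34760327  0.07334306] [ 0.49394755 -0.34857276  0.07420901]
```

Emit:
play_rows --pt "0 0 -0.01 0.16 0.113 -0.067 1" --pt "0 0 -0.02 0.32 0.227 -0.133 1" --pt "0 0 -0.03 0.48 0.34 -0.2 1" --pt "0 0 -0.04 0.64 0.453 -0.267 1" --pt "0 0 -0.05 0.8 0.567 -0.333 1" --pt "0 0 -0.05 0.96 0.68 -0.333 1" --pt "0 0 -0.05 1 0.76 -0.333 1" --pt "0 0 -0.05 1 0.76 -0.333 1" --pt "0 0 -0.05 1 0.76 -0.333 1" --pt "0 0 -0.05 1 0.76 -0.333 1" --grip_force 40

```text
time: 0.93
tool_pos: [0.4064, -0.4012, 0.2061]
eef_rot: [3.083, 0.601, -0.001]
force: [0.5, 0.6, -1.2]
width: 0.0235
finger_force: 0.0
```

Emit:
play_rows --pt "0 0 0 0.15 0.09 0 1" --pt "0 0 0 0.3 0.18 -0.1 1" --pt "0 0 0 0.45 0.28 -0.2 1" --pt "0 0 0 0.6 0.375 -0.3 1" --pt "0 0 0 0.6 0.375 -0.4 1" --pt "0 0 0 0.6 0.375 -0.5 1" --pt "0 0 0 0.6 0.375 -0.573 1" --pt "0 0 0 0.6 0.375 -0.573 1" --pt "0 0 0 0.6 0.375 -0.573 1" --pt "0 0 0 0.6 0.375 -0.573 1"

```text
time: 1.77
tool_pos: [0.4971, -0.3453, 0.1208]
eef_rot: [3.083, 0.599, 0.001]
force: [-0.7, 0.7, -0.0]
width: 0.0006
finger_force: 0.0
```

Run:
```python
from h import *
o=observe();print(o['tool_pos'],o['width'])
p,d=grab_frame("scene");a=cv2.resize(p[120:220,200:300],(400,400),interpolation=cv2.INTER_CUBIC)
p,d=grab_frame("top");b=cv2.resize(p[210:310,380:480],(400,400),interpolation=cv2.INTER_CUBIC)
cv2.imwrite("pics/press.png",np.hstack([a,b])[...,::-1])
```

```text
[ 0.49712693 -0.34530639  0.1208301 ] 0.0006151720407346487
```

View pics/press.png

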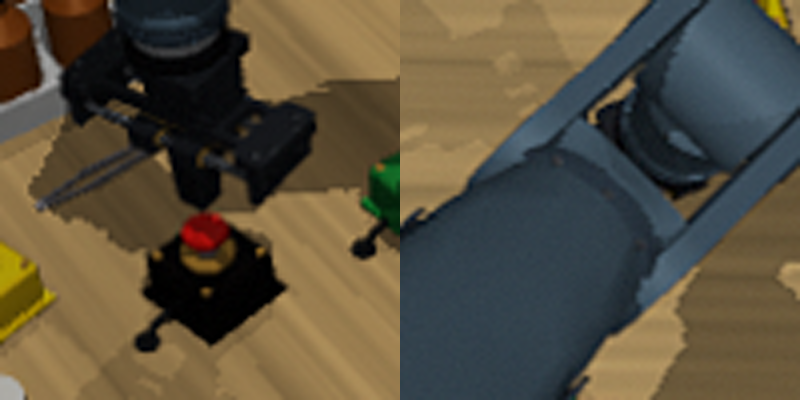

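The closed fingers stand straight over the red head (crop (205,230), scene (251,177)). Pressing now.

Emit:
play_rows --pt "0 0 0 0 0 -0.08 1" --pt "0 0 0 0 0 -0.16 1" --pt "0 0 0 0 0 -0.2 1" --pt "0 0 0 0 0 -0.22 1" --pt "0 0 0 0 0 -0.24 1" --pt "0 0 0 0 0 -0.25 1" --pt "0 0 0 0 0 -0.26 1" --pt "0 0 0 0 0 -0.265 1" --pt "0 0 0 0 0 -0.265 1" --pt "0 0 0 0 0 -0.265 1"

```text
time: 2.7
tool_pos: [0.4972, -0.3439, 0.0805]
eef_rot: [-3.083, -0.602, 0.0]
force: [-3.1, 2.9, 5.0]
width: 0.0004
finger_force: 2.2
```

Emit:
play_rows --pt "0 0 0 0 0 -0.005 1" --pt "0 0 0 0 0 -0.01 1" --pt "0 0 0 0 0 -0.012 1" --pt "0 0 0 0 0 -0.014 1" --pt "0 0 0 0 0 -0.016 1" --pt "0 0 0 0 0 -0.018 1" --pt "0 0 0 0 0 -0.02 1" --pt "0 0 0 0 0 -0.02 1" --pt "0 0 0 0 0 -0.02 1" --pt "0 0 0 0 0 -0.02 1"

```text
time: 3.53
tool_pos: [0.4974, -0.344, 0.0802]
eef_rot: [3.083, 0.602, -0.0]
force: [-9.6, 7.7, 24.6]
width: 0.0004
finger_force: 12.5
```

That is the stop: 24.6 N with no further travel. Now I rise, move over to the latch grip and open the fingers.

Emit:
play_rows --pt "0 0 0 0 0 0.15 1" --pt "0 0 0 0 0 0.4 1" --pt "0 0 0 0 0 0.6 1" --pt "0 0 0 0 0 0.8 1" --pt "0 0 0 -0.03 0.2 0.8 0.5" --pt "0 0 0 -0.06 0.45 0.8 0.3" --pt "0 0 0 -0.09 0.7 0.8 0.3" --pt "0 0 0 -0.12 0.9 0.8 0.3" --pt "0 0 0 -0.12 1 0.8 0.3" --pt "0 0 0 -0.12 1 0.8 0.3"

```text
time: 4.37
tool_pos: [0.4794, -0.1914, 0.1971]
eef_rot: [-3.082, -0.606, -0.001]
force: [-1.0, -0.7, 0.1]
width: 0.0384
finger_force: 0.0
```

Emit:
play_rows --pt "0 0 0 -0.02 0.2 0 0.3" --pt "0 0 0 -0.05 0.4 0 0.3" --pt "0 0 0 -0.08 0.6 0 0.3" --pt "0 0 0 -0.11 0.8 0 0.3" --pt "0 0 0 -0.123 0.95 0 0.3" --pt "0 0 0 -0.123 1 0 0.3" --pt "0 0 0 -0.123 1 0 0.3" --pt "0 0 0 -0.123 1 0 0.3" --pt "0 0 0 -0.123 1 0 0.3" --pt "0 0 0 -0.123 1 0 0.3"

```text
time: 5.2
tool_pos: [0.4612, -0.0454, 0.1971]
eef_rot: [3.084, 0.599, 0.0]
force: [0.2, -0.1, 0.7]
width: 0.0615
finger_force: 0.0
```

Run:
```python
from h import *
o=observe();print(o['tool_pos'],o['eef_rot'],o['width'])
p,d=grab_frame("scene");np.savez("s1.npz",p=p,d=d);a=cv2.resize(p[160:260,265:365],(500,500),interpolation=cv2.INTER_CUBIC)
cv2.imwrite("pics/over.png",a[...,::-1])
```

```text
[ 0.46124692 -0.04541702  0.19709442] [3.08350556e+00 5.98876625e-01 2.81141746e-04] 0.06146995188456672
```

View pics/over.png

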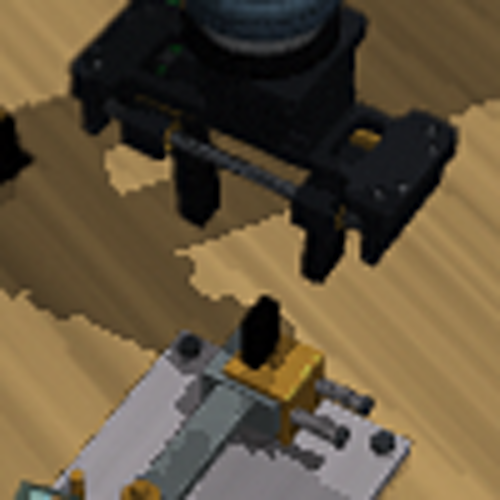

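The open fingers straddle the line above the grip. Fingertips are at crop (198,225) and (318,280), with the grip at (260,330). I'll check the offset of this camera with the known TCP.

Run:
```python
from h import *
z=np.load("s1.npz");p,d=z['p'],z['d'];c=get_calibration("scene")
a=np.radians(22.05);B=np.array([[np.cos(a),np.sin(a)],[-np.sin(a),np.cos(a)]])
tcp=B@np.array([.46125,-.04542])
vv,uu=np.mgrid[175:225,290:345];uv=np.c_[uu.ravel(),vv.ravel()]
W=world("scene",d,c,uv);col=p[uv[:,1],uv[:,0]].max(1)
k=(W[:,2]>.175)&(W[:,2]<.2)&(col<60)
L=(B@W[k][:,:2].T).T-tcp
for s in(L[:,1]>0,L[:,1]<0): print(s.sum(),np.percentile(L[s],[3,20,50,80,97],axis=0).round(4).tolist(),W[k][s][:,2].min())
```

```text
35 [[-0.0064, 0.0334], [0.0038, 0.0362], [0.0101, 0.0431], [0.0119, 0.0467], [0.0131, 0.0477]] 0.17957793763722893
42 [[-0.0059, -0.0432], [0.0011, -0.0363], [0.0094, -0.0308], [0.0114, -0.0291], [0.0141, -0.0282]] 0.1791938983245702
```

The corrected grip position is local (0.4105, -0.2155), and the TCP is at (0.4105, -0.2152), so it is aligned. Descend and close.

Emit:
play_rows --pt "0 0 0 0 0 -0.1 0.3" --pt "0 0 0 0 0 -0.2 0.3" --pt "0 0 0 0 0 -0.3 0.3" --pt "0 0 0 0 0 -0.4 0.3" --pt "0 0 0 0 0 -0.48 0.3" --pt "0 0 0 0 0 -0.55 0.3" --pt "0 0 0 0 0 -0.6 0.3" --pt "0 0 0 0 0 -0.6 0.3" --pt "0 0 0 0 0 -0.6 0.3" --pt "0 0 0 0 0 -0.6 0.3"

```text
time: 6.08
tool_pos: [0.4613, -0.0443, 0.1076]
eef_rot: [3.083, 0.601, 0.001]
force: [0.7, -0.6, 0.7]
width: 0.0618
finger_force: 0.0
```

Emit:
play_rows --pt "0 0 0 0 0 0 0.5" --pt "0 0 0 0 0 0 0.65" --pt "0 0 0 0 0 0 0.75" --pt "0 0 0 0 0 0 0.85" --pt "0 0 0 0 0 0 1" --pt "0 0 0 0 0 0 1" --pt "0 0 0 0 0 0 1" --pt "0 0 0 0 0 0 1" --pt "0 0 0 0 0 0 1" --pt "0 0 0 0 0 0 1" --grip_force 30

```text
time: 6.92
tool_pos: [0.461, -0.0445, 0.1071]
eef_rot: [3.083, 0.601, 0.001]
force: [0.9, -4.3, -1.1]
width: 0.0115
finger_force: 30.0
```

Emit:
play_rows --pt "0 0 0 -0.004 0.01 0 1" --pt "0 0 0 -0.008 0.02 0 1" --pt "0 0 0 -0.012 0.03 0 1" --pt "0 0 0 -0.016 0.04 0 1" --pt "0 0 0 -0.02 0.05 0 1" --pt "0 0 0 -0.024 0.06 0 1" --pt "0 0 0 -0.028 0.07 0 1" --pt "0 0 0 -0.028 0.07 0 1" --pt "0 0 0 -0.028 0.07 0 1" --pt "0 0 0 -0.028 0.07 0 1" --grip_force 45

```text
time: 7.75
tool_pos: [0.4571, -0.0347, 0.1073]
eef_rot: [3.081, 0.601, 0.001]
force: [1.8, -9.5, -4.5]
width: 0.0119
finger_force: 45.0
```

Emit:
play_rows --pt "0 0 0 -0.001 0.002 0 1" --pt "0 0 0 -0.002 0.004 0 1" --pt "0 0 0 -0.003 0.006 0 1" --pt "0 0 0 -0.004 0.008 0 1" --pt "0 0 0 -0.005 0.01 0 1" --pt "0 0 0 -0.005 0.01 0 1" --pt "0 0 0 -0.005 0.01 0 1" --pt "0 0 0 -0.005 0.01 0 1" --pt "0 0 0 -0.005 0.01 0 1" --pt "0 0 0 -0.005 0.01 0 1"

```text
time: 8.58
tool_pos: [0.4571, -0.0345, 0.1077]
eef_rot: [3.078, 0.601, 0.003]
force: [3.4, -14.9, -4.1]
width: 0.0118
finger_force: 45.0
```

At the stop: the force rose to 15 N with no motion. Now the arc for the lift.

Run:
```python
import numpy as np
a=np.radians(22.05)
def P(t):return np.array([-.235*np.cos(t)+.0375*np.sin(t),.235*np.sin(t)+.0375*np.cos(t)])
for t0,t1 in((0,.22),(.22,.43)):
  for t in np.linspace(t0,t1,9)[1:]:
    w=(t-t0)/(np.pi/2);d=(P(t)-P(t0))/.15
    print(np.round([-np.sin(a)*w,np.cos(a)*w,0,np.cos(a)*d[0],np.sin(a)*d[0],d[1]],3).tolist())
```

```text
[-0.007, 0.016, 0.0, 0.007, 0.003, 0.043]
[-0.013, 0.032, 0.0, 0.015, 0.006, 0.086]
[-0.02, 0.049, 0.0, 0.024, 0.01, 0.128]
[-0.026, 0.065, 0.0, 0.034, 0.014, 0.17]
[-0.033, 0.081, 0.0, 0.045, 0.018, 0.212]
[-0.039, 0.097, 0.0, 0.058, 0.023, 0.254]
[-0.046, 0.114, 0.0, 0.071, 0.029, 0.295]
[-0.053, 0.13, 0.0, 0.086, 0.035, 0.336]
[-0.006, 0.015, 0.0, 0.015, 0.006, 0.038]
[-0.013, 0.031, 0.0, 0.03, 0.012, 0.077]
[-0.019, 0.046, 0.0, 0.047, 0.019, 0.114]
[-0.025, 0.062, 0.0, 0.064, 0.026, 0.151]
[-0.031, 0.077, 0.0, 0.083, 0.034, 0.188]
[-0.038, 0.093, 0.0, 0.102, 0.041, 0.224]
[-0.044, 0.108, 0.0, 0.122, 0.05, 0.26]
[-0.05, 0.124, 0.0, 0.143, 0.058, 0.294]
```

Emit:
play_rows --pt "-0.007 0.016 0 0.007 0.003 0.043 1" --pt "-0.013 0.032 0 0.015 0.006 0.086 1" --pt "-0.02 0.049 0 0.024 0.01 0.128 1" --pt "-0.026 0.065 0 0.034 0.014 0.17 1" --pt "-0.033 0.081 0 0.045 0.018 0.212 1" --pt "-0.039 0.097 0 0.058 0.023 0.254 1" --pt "-0.046 0.114 0 0.071 0.029 0.295 1" --pt "-0.053 0.13 0 0.086 0.035 0.336 1" --pt "-0.053 0.13 0 0.086 0.035 0.336 1" --pt "-0.053 0.13 0 0.086 0.035 0.336 1"

```text
time: 9.42
tool_pos: [0.47, -0.0292, 0.158]
eef_rot: [3.018, 0.589, -0.333]
force: [3.8, -14.6, -4.1]
width: 0.0116
finger_force: 45.0
```

Emit:
play_rows --pt "-0.006 0.015 0 0.015 0.006 0.038 1" --pt "-0.013 0.031 0 0.03 0.012 0.077 1" --pt "-0.019 0.046 0 0.047 0.019 0.114 1" --pt "-0.025 0.062 0 0.064 0.026 0.151 1" --pt "-0.031 0.077 0 0.083 0.034 0.188 1" --pt "-0.038 0.093 0 0.102 0.041 0.224 1" --pt "-0.044 0.108 0 0.122 0.05 0.26 1" --pt "-0.05 0.124 0 0.143 0.058 0.294 1" --pt "-0.05 0.124 0 0.143 0.058 0.294 1" --pt "-0.05 0.124 0 0.143 0.058 0.294 1"

```text
time: 10.25
tool_pos: [0.4913, -0.0206, 0.2018]
eef_rot: [2.931, 0.571, -0.64]
force: [3.4, -15.3, -2.6]
width: 0.0118
finger_force: 45.0
```

Emit:
play_rows --pt "0 0 0 0 0 0 1" --pt "0 0 0 0 0 0 1" --pt "0 0 0 0 0 0 1" --pt "0 0 0 0 0 0 1" --pt "0 0 0 0 0 0 1" --pt "0 0 0 0 0 0 1" --pt "0 0 0 0 0 0 1" --pt "0 0 0 0 0 0 1" --pt "0 0 0 0 0 0 1" --pt "0 0 0 0 0 0 1"

```text
time: 11.08
tool_pos: [0.4913, -0.0207, 0.2017]
eef_rot: [2.932, 0.571, -0.638]
force: [4.3, -14.1, -4.5]
width: 0.0118
finger_force: 45.0
```

Run:
```python
from h import *
p,d=grab_frame("scene");a=cv2.resize(p[130:330,200:400],(600,600),interpolation=cv2.INTER_CUBIC)
cv2.imwrite("pics/lift.png",a[...,::-1])
```

```text
(no output)
```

View pics/lift.png

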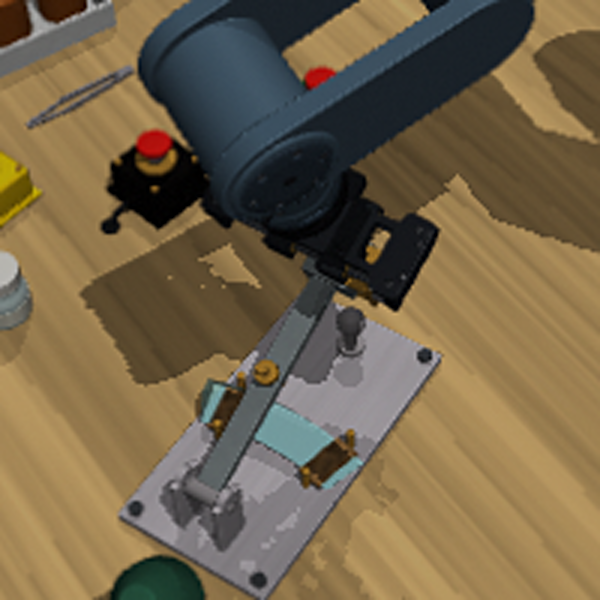

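The bar is lifted clear of the ball (ball at crop (350,325)) and the coupler is held at (320,275). The glass is in place and the red head is up at (154,145). Handing in.

```bash
python3 -c "
from rig import *
print(job_done())"
```

```text
the job is handed in; nothing more can be done
None
```

I pressed the lamp switch to its stop and it sprang back; the latch is pulled fully out and the clamp bar is held about 94 mm up, with the glass untouched; the job is handed in, but no verdict came back.

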